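# Close the gauge modules and hold the loupe in focus over the seam

### The job

In the aluminium jig, first slide the loose gauge module along its channel until it butts flush against the clamped one, then pick up the loupe by its handle. Hold the loupe level over the middle of the closed seam, with the lens at the same height as the pointer on the jig's post, and finish while still holding it there, still and touching neither jig nor post. Leave the pointer's setting and the other things on the bench as they are.

Things in the scene. Friction and masses are not known exactly. Their poses are not given: they have to be found in the camera images.
- jig: Alignment jig fixed to the bench; origin on the bench under the seam, z up, yaw within 0.35 rad. Aluminium plate 8 mm thick, x -45..45, y -70..120 mm; rails (tops 16 mm above bench) form a channel along y, x -26..26, floor 8 mm above bench, open at +y. Clamped black gauge module, 50 x 60 mm, fills y -60..0, top 34 mm above bench (clamps at y -70..-38: 39 mm); its free end face is at y = 0.
- seam (a point): Middle of the top edge of the clamped module's free end face, 34 mm above the bench (jig frame 0, 0, 34 mm); the seam is here once the modules touch. It does not move with the loose module. Axes as the jig's.
- pointer (a point): Tip (mid-thickness) of a flat steel pointer, 6 mm wide, 4 mm thick, on a black collar 24 mm across on the jig's upright post (10 mm thick, 204 mm tall, at jig x 115, y 0 mm). It points to the seam from 79 mm away horizontally. Its height, 100 to 155 mm above the bench, marks the focal height. Held by friction; stays unless knocked. Axes as the jig's.
- module: Loose gauge module: black box 50 (x) x 60 (y) x 26 mm (z), round dial and brass strips on top, 0.1 to 0.2 kg, lying in the jig's channel (1 mm play each side), axes nearly parallel to the jig's. Origin at the centre of its underside. Starts 15 to 35 mm short of the clamped module; closes by sliding towards the jig's -y.
- module_face (a point): Centre of the loose module's mating end face (its -y face), 13 mm above its underside, so 21 mm above the bench. Touching the clamped module it lies at y = 0 in the jig's frame.
- loupe: Round loupe with battery handle, black, lying flat on the bench, 0.1 to 0.16 kg. Origin on its underside below the balance point; x along the handle to the lens, z up. Handle: flat-sided bar 18 mm wide (y), 22 mm tall (z), x -70..35 mm. Lens ring: outer diameter 68 mm, 12 mm thick, centred at x = 75 mm. Overall x -70..109 mm.
- lens (a point): Centre of the loupe's lens, at mid-thickness (loupe frame 75, 0, 6 mm); z along the lens axis.
- bin: Bystander: blue open plastic bin 70 x 120 x 55 mm, on the far side of the bench. Origin at the centre of its underside.
- tape: Bystander: roll of tape lying flat, 90 mm across, 24 mm high, on the far side of the bench. Origin at the centre of its underside.
- driver: Bystander: screwdriver lying on the far side of the bench.
- cleaner: Bystander: white plastic bottle 44 mm across, 70 mm tall, standing near the robot. Origin at the centre of its underside.
Not all that is in view belongs to the job. Several things look just like the loupe: the one meant starts nearest to the robot's base.

How it is judged (in metres and radians):
On the way, in this order (a step that is already met when the one before it is completed fails the run):
1. the loose module is butted flush against the clamped one (y of module_face in the frame of jig below 0.0025 m and z of module_face in the frame of jig below 0.025 m and angle between the y axis of module and the y axis of jig, either way round below 0.06 rad), for 0.2 s.
2. the loupe is picked up by the gripper, clear of the bench (height (world z) of lens above 0.05 m and contact force between the fingers and loupe above 1 N), for 0.2 s.
At the end, for the whole second after the job is handed in: Gripper holds the loupe, still (<30 mm/s), not touching the jig; lens centre within 15 mm horizontally of the seam middle and within 8 mm of the pointer height, tilt under 0.14 rad; loose module in its channel, gap under 2.5 mm, square within 0.06 rad (all of step 1 and horizontal distance between lens and seam below 0.015 m and z of lens in the frame of pointer between -0.008 and 0.008 m and angle between lens's own z axis and vertical below 0.14 rad and contact force between the fingers and loupe above 1 N and contact force between loupe and jig below 0.1 N and linear speed of loupe below 0.03 m/s); the arm keeps its last pose, push and grip.
It fails at once if the pointer on the post is shifted by more than 10 mm (distance of pointer from where it was at the start of the episode above 0.01 m).
It fails at once if the blue bin is moved by more than 30 mm (distance of bin from where it was at the start of the episode above 0.03 m).
It fails at once if the tape roll is moved by more than 30 mm (distance of tape from where it was at the start of the episode above 0.03 m).
It fails at once if the screwdriver is moved by more than 30 mm (distance of driver from where it was at the start of the episode above 0.03 m).
It fails at once if the white bottle is moved by more than 30 mm (distance of cleaner from where it was at the start of the episode above 0.03 m).
It also fails if it takes over 58 s, if anything falls off the work surface, if the arm or the gripper's body presses on something with over 40 N, if the wrist force passes 120 N, or if a joint passes its speed limit or range.

### The arm

A 6-joint arm with a two-finger parallel gripper is mounted at the origin on the work surface. World frame = base frame: x ahead of the robot, y to its left, z up, the work surface at z = 0. Lengths are in m, angles in degrees, forces in N, time in s.
With the tool pointing down it reaches from about 0.25 to 0.725 m from the base axis. Payload 9.7 kg.
Tool frame: the origin (TCP) lies midway between the tips of the shut fingers; the grasp point (between the pads) lies 19 mm behind it (bot.hold_point_z is the distance from the TCP to the grasp point, in m); z points along the fingers, y is the line along which they close (so a half turn about z gives the same grasp; the last joint's range is limited). The gripper opens to 85 mm and grips with 20 to 120 N. Pads are 22 mm wide; open, the fingers measure 114 mm over their backs; the gripper's body (76 mm by 85 mm) begins 54 mm behind the grasp point. The pads swing forward as they close: fully open they stand 13 mm farther back than shut.
Start: joints at [-67.437, 4.979, 10.078, 95.1, 0, 90], TCP at [0.211, -0.508, 0.204] pointing down, gripper open.
Joint ranges: [-179.16, 179.16], [-48.56, 103.87], [-65.8, 70.77], [-126.05, 130.52], [-82.76, 87.17], [-180, 180]. Speed limits (degrees/s): [127.2, 127.2, 147.25, 180, 180, 180].

### API

Orientations are given as [roll, pitch, yaw] about the fixed x, y, z axes, in that order (R = Rz(yaw) Ry(pitch) Rx(roll)).
In Python, from workcell import bot gives the robot as it stands.
- The arm moves only by the tool play_rows, never from a script. Its argument "steps" is a list that holds one entry, the list of rows, each a list of 4 numbers: the shift along the tool's x, y, z in m, then the turn about the tool's z in rad. In form: [[[tx, ty, tz, yaw], ...]]. A call has exactly 5 rows; each row shifts and turns the commanded pose from where the row before left it, along the tool's axes as they then stand; what a row does not reach is not made up. A row lasts 1/12 s, in which the tool goes at most 41.7 mm and 7.16 degrees, less where a joint would pass 70% of its speed; a pose out of reach is approached as far as the arm can. A call is refused whole if a number of a shift passes 0.0417 or a number of a turn 0.125, either way. A call with a gripper value outside its range is refused whole. "gripper" is the finger opening in m, from 0 to 0.0854, set as the call begins (left out, the last holds). The fingers move at their own pace and stop on an object; "squeeze" is the grip in N (left out, the last holds). Time passes only in rows, so rows that do not move let the fingers close, or fill a call up. It gives the time, the measured TCP pose, the force, the opening and the grip force at its end, in the units of the state.
- bot.get_obs(): the state, without advancing time (a new reading comes with each control period).
- bot.camera(name): name is "scene" or "top" or "wrist"; returns a dict with "img" (400x640x3 uint8, blue, green, red), "vfov" (degrees; the focal length in pixels is half the picture's height over the tangent of half this angle, whatever the lens; pixels are square), "cx", "cy" (the principal point, pixels), "xyz" and "attitude" of the camera in the world. Camera axes: x right, y down, z forward; pixel columns grow to the right and rows downward; lengths in m; the calibration is good to about 2 mm. A picture is of the moment at which its call begins. There is no depth.
- bot.job_done(): hands the job in; it is judged then, once.
The state is a dict: "time": time; "q": joint angles; "qd": joint speeds; "joint_efforts": joint torques, N m; "ee_pos": TCP position; "tcp_rot": TCP orientation; "wrist_force": force on the tool from outside, world axes, zero at the start; "torque": the same for the moment, N m; "opening": finger opening in m; "grasp_force": force on a finger pad.
Only numpy, scipy, OpenCV 4.12 (cv2) and the standard library are available. Lean on these libraries where they do the work, as an engineer would, in place of code of your own. Each camera call takes 0.05 s, during which the arm holds its last target. There are 200 camera calls.

## Working session

There is one attempt and no reset: what is moved stays moved. The work goes in short steps, Python scripts to look and compute and a tool call to move; the robot and the scene stay as the last step left them, time stands still between calls to the robot, and variables do not carry over. Pictures are saved under pics/ and viewed, at most 10 in all, crops included, and the job is handed in when it is done.

Besides the shell and the picture viewer there is one more tool, called after "Emit:" as name(argument=value, ...) on one line, values as JSON. play_rows: Moves the arm, as the interface text tells. Its arguments: {"type":"object","properties":{"steps":{"type":"array","items":{"type":"array","items":{"type":"array","items":{"type":"number"}}}},"gripper":{"type":"number"},"squeeze":{"type":"number"}},"required":["steps"]}

```bash
ls; mkdir -p pics
python3 - <<'E'
from workcell import bot
import cv2
o=bot.get_obs();print(o)
for n in ("scene","top"):
    c=bot.camera(n);cv2.imwrite(f"pics/{n}0.png",c["img"]);print({k:v for k,v in c.items() if k!="img"})
E
```

```text
pics
{'time': 0.0, 'q': array([-6.74378303e+01,  5.01226108e+00,  1.00350518e+01,  9.51004829e+01,
        1.03957223e-03,  8.99994163e+01]), 'qd': array([-0.04450305,  0.06730198,  0.0124082 , -0.03825271, -0.0236611 ,
        0.05023796]), 'joint_efforts': array([ 2.45891359e-03, -5.20392680e+01,  4.64802361e+01,  1.60681171e-02,
        1.26129103e-04,  4.30378591e-06]), 'ee_pos': array([ 0.21092921, -0.50765462,  0.20287732]), 'tcp_rot': array([-1.79922308e+02, -1.04036279e-03,  2.25627520e+01]), 'wrist_force': array([ 0.34339975,  0.16535739, -0.50581173]), 'torque': array([ 0.04100621, -0.0214984 ,  0.01212174]), 'grasp_force': 0.0, 'opening': 0.0855110233134179}
{'vfov': 55.321808562903826, 'cx': 323.71412799928413, 'cy': 202.82122298125736, 'xyz': array([ 1.04879519, -0.29444508,  0.88876095]), 'attitude': array([-145.89132254,   -0.63211807,   64.40945652])}
{'vfov': 53.658577286814534, 'cx': 309.9114906388936, 'cy': 202.70793114786255, 'xyz': array([ 0.34046624, -0.06698035,  1.20908064]), 'attitude': array([-1.68442144e+02, -1.06716382e-01, -8.54292432e+01])}
```

View pics/scene0.png

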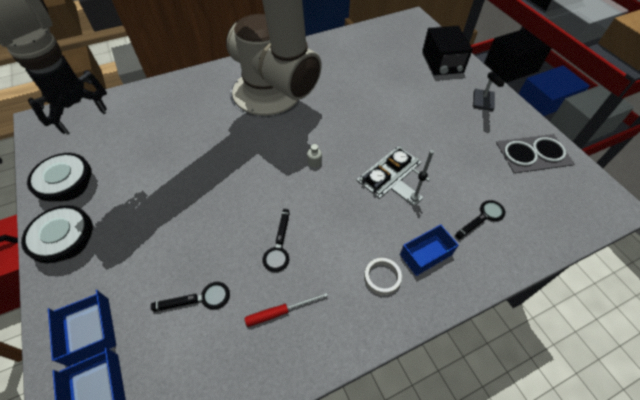

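View pics/top0.png

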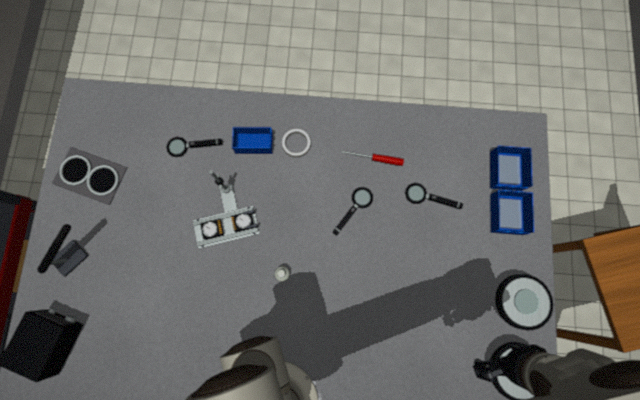

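The three loupe candidates in the top view are (352,208), (435,195) and (195,146). The one at (352,208) looks nearest to the base. The jig is around (227,225), its post is near (225,180), and the bottle is at (282,272). Next I'll take enlarged crops.

```bash
cat > h.py <<'E'
import numpy as np, cv2
from scipy.spatial.transform import Rotation as R
def ray(c,u,v):
    f=200/np.tan(np.radians(c["vfov"]/2))
    d=R.from_euler("xyz",c["attitude"],degrees=True).apply([(u-c["cx"])/f,(v-c["cy"])/f,1])
    return np.array(c["xyz"]),d
def atz(c,u,v,z):
    o,d=ray(c,u,v); return o+d*(z-o[2])/d[2]
def proj(c,P):
    f=200/np.tan(np.radians(c["vfov"]/2))
    p=R.from_euler("xyz",c["attitude"],degrees=True).inv().apply(np.array(P)-c["xyz"])
    return np.stack([f*p[...,0]/p[...,2]+c["cx"],f*p[...,1]/p[...,2]+c["cy"]],-1)
def tri(c1,p1,c2,p2):
    (a,d),(b,e)=ray(c1,*p1),ray(c2,*p2)
    s=np.linalg.lstsq(np.stack([d,-e],1),b-a,rcond=None)[0]
    P,Q=a+s[0]*d,b+s[1]*e
    return (P+Q)/2,np.linalg.norm(P-Q)
E
python3 - <<'E'
from workcell import bot
import cv2,numpy as np
from h import *
t=bot.camera("top");s=bot.camera("scene")
for p in [(352,208),(435,195),(195,146)]: P=atz(t,*p,.01);print(P,np.hypot(*P[:2]))
a=cv2.resize(t["img"][160:260,180:380],(800,400),interpolation=cv2.INTER_CUBIC)
# scene: jig 350..450 x 140..215
b=cv2.resize(s["img"][140:215,345:445],(400,300),interpolation=cv2.INTER_CUBIC)
cv2.imwrite("pics/cropA.png",a)
b=cv2.resize(s["img"][140:215,350:450],(800,600),interpolation=cv2.INTER_CUBIC)
cv2.imwrite("pics/cropB.png",b)
E
```

```text
[ 0.57886267 -0.18051634  0.01      ] 0.6063564469380448
[ 0.64060972 -0.43541456  0.01      ] 0.7745751494461527
[0.73963097 0.33006021 0.01      ] 0.809934391742801
```

View pics/cropA.png

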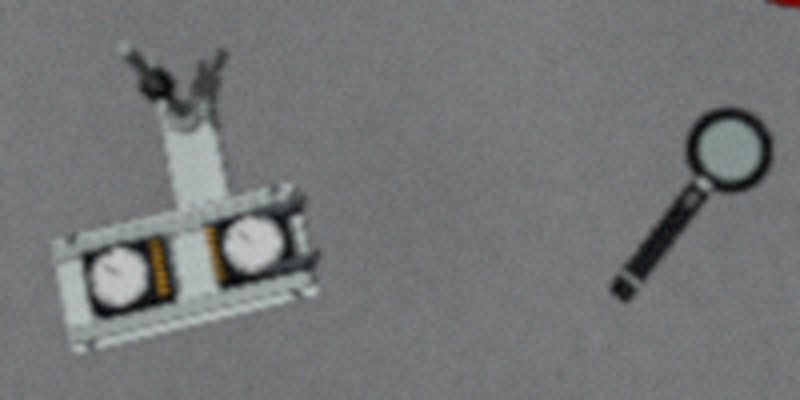

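View pics/cropB.png

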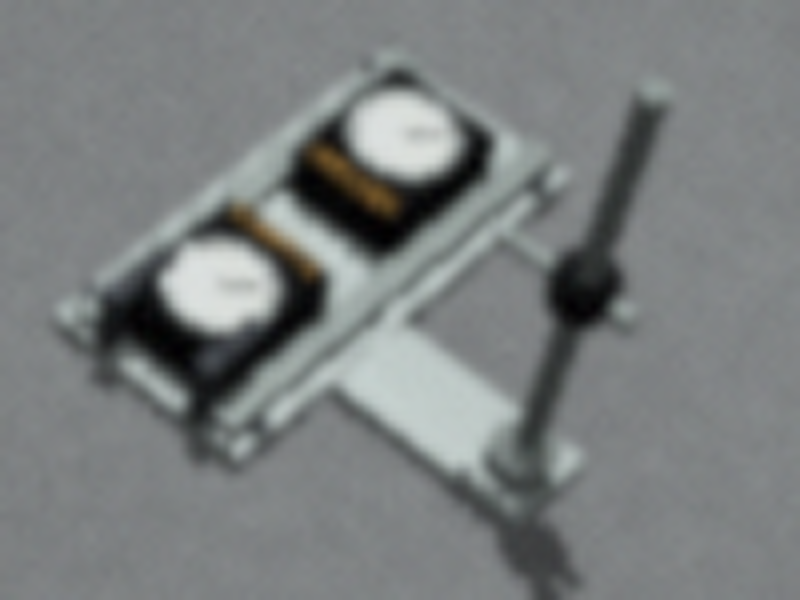

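Crop A (4x, origin 180,160) shows the clamped dial at (252,245), the loose dial at (120,277), the post top at (125,48), the loupe lens centre at (730,150) and its handle end at (621,292). Crop B (8x, origin 350,140) shows the collar at (583,287), the pointer tip near (503,232) and the post top at (655,90). I'll fit the poses from these.

```bash
cat > fit.py <<'E'
from workcell import bot
import json
from h import *
from scipy.optimize import least_squares
t=bot.camera("top");s=bot.camera("scene")
A=lambda U,V:(180+(U+.5)/4-.5,160+(V+.5)/4-.5)
B=lambda U,V:(350+(U+.5)/8-.5,140+(V+.5)/8-.5)
obs=[(t,A(125,48),(115,0,204)),(t,A(203,226),(-25+50,0,34)),(t,A(220,287),(-25,0,34)),
(t,A(70,350),(-45,120,10)),(t,A(318,290),(-45,-70,10)),(t,A(55,243),(45,120,10)),
(s,B(655,90),(115,0,204)),(s,B(230,208),(-25,0,34)),(s,B(325,285),(25,0,34)),
(s,B(70,315),(-45,-70,10)),(s,B(238,455),(45,-70,10)),(s,B(560,180),(45,120,12)),(s,B(385,58),(-45,120,12)),
(s,B(300,150),(-25,'g',34)),(s,B(380,225),(25,'g',34)),(s,B(490,145),(25,'g60',34)),(s,B(400,68),(-25,'g60',34)),
(s,B(583,287),(115,0,'h')),(t,A(157,82),(115,0,'h')),(s,B(503,232),(79,0,'h'))]
obs[-1]=(obs[-1][0],obs[-1][1],(79,0,'h'))
def W(p,P):
    m={'g':p[3],'g60':p[3]+60,'h':p[4]}
    P=np.array([m.get(q,q) if isinstance(q,str) else q for q in P],float)/1000
    c,n=np.cos(p[2]),np.sin(p[2])
    return np.array([p[0]+c*P[0]-n*P[1],p[1]+n*P[0]+c*P[1],P[2]])
def res(p): return np.concatenate([proj(c,W(p,P))-uv for c,uv,P in obs])
r=least_squares(res,[.55,.17,0.2,25,125],x_scale=[.01,.01,.05,5,5],loss="soft_l1")
print("x y yaw gap h",r.x.round(4)); print(res(r.x).reshape(-1,2).round(1).tolist())
L=atz(t,*A(730,150),.012);H=atz(t,*A(621,292),.011)
print("lens",L,"butt",H,"len",np.linalg.norm(L-H),"yaw",np.degrees(np.arctan2(*(L-H)[1::-1])))
print("bottle",atz(t,282,272,.035))
E
sed -i "s/(79,0,'h')/(36,0,'h')/g" fit.py
python3 - <<'E'
import re
x=open('fit.py').read()
x=x.replace("(36,0,'h')","(79,0,'h')") # tip is 79 mm from the seam -> jig x=79
open('fit.py','w').write(x)
E
python3 fit.py
```

```text
x y yaw gap h [  0.5      0.1752   0.3279  31.5114 108.7518]
[[0.8, -0.3], [0.9, -1.2], [0.1, -0.4], [1.6, 0.9], [0.9, 0.6], [-0.3, -0.8], [0.5, 0.2], [0.2, -1.3], [1.6, -1.2], [-1.8, -0.3], [0.6, 0.4], [1.8, -1.5], [0.5, -2.2], [-1.5, 0.2], [1.7, 0.4], [0.9, -0.6], [-1.0, -0.1], [0.5, 0.2], [0.9, 0.5], [-0.4, -0.6]]
lens [ 0.61523984 -0.20961199  0.012     ] butt [ 0.49825506 -0.13288041  0.011     ] len 0.13990773893113737 yaw -33.26130042552616
bottle [0.36720271 0.01487494 0.035     ]
```

The fit is within about 2 px. It puts the seam at (0.500, 0.175), jig yaw at 0.328 rad, the gap at about 31 mm and the pointer height at about 109 mm. The loupe at (352,208) is 0.61 m from the base, against 0.77 and 0.81 m for the other two, and the crop confirms it is a loupe. First I'll turn the closed tool so its closing line is parallel to jig x.

Emit:
play_rows(steps=[[[0,0,0,-0.1],[0,0,0,-0.1],[0,0,0,-0.1],[0,0,0,-0.1],[0,0,0,-0.1]]], gripper=0)

```text
time: 0.72
ee_pos: [0.211, -0.5079, 0.2035]
tcp_rot: [-180.0, -0.0, 51.5]
wrist_force: [0.1, 0.4, 0.0]
opening: 0.0256
grasp_force: 0.0
```

Emit:
play_rows(steps=[[[0,0,0,-0.1],[0,0,0,-0.1],[0,0,0,-0.1],[0,0,0,-0.1],[0,0,0,-0.1]]])

```text
time: 1.13
ee_pos: [0.211, -0.5079, 0.2035]
tcp_rot: [-180.0, -0.0, 80.1]
wrist_force: [-0.2, -0.1, -0.2]
opening: 0.0001
grasp_force: 0.0
```

Emit:
play_rows(steps=[[[0,0,0,-0.1],[0,0,0,-0.1],[0,0,0,-0.1],[0,0,0,-0.1],[0,0,0,-0.1]]])

```text
time: 1.55
ee_pos: [0.211, -0.5079, 0.2035]
tcp_rot: [-180.0, -0.0, 108.8]
wrist_force: [0.5, -0.1, -0.6]
opening: -0.0003
grasp_force: 0.0
```

```bash
cat >> h.py <<'E'
def delta(o,target):
    return R.from_euler("xyz",o["tcp_rot"],degrees=True).inv().apply(np.array(target)-o["ee_pos"])
E
python3 - <<'E'
from workcell import bot
from h import *
o=bot.get_obs();print(o["ee_pos"],o["tcp_rot"],o["q"].round(1),o["time"])
print(delta(o,[.462,.287,.2]))
E
```

```text
[ 0.21102553 -0.50786321  0.20350468] [-1.79999012e+02 -7.83175097e-03  1.08792477e+02] [-67.4   5.   10.1  95.1  -0.    3.8] 1.55
[0.67164055 0.49365382 0.00358798]
```

Emit:
play_rows(steps=[[[0.0269,0.0197,0,0],[0.0269,0.0197,0,0],[0.0269,0.0197,0,0],[0.0269,0.0197,0,0],[0.0269,0.0197,0,0]]])

```text
time: 1.97
ee_pos: [0.2618, -0.3476, 0.2034]
tcp_rot: [180.0, -0.0, 108.5]
wrist_force: [0.3, -0.1, 0.3]
opening: 0.0004
grasp_force: 0.0
```

Emit:
play_rows(steps=[[[0.0269,0.0197,0,0],[0.0269,0.0197,0,0],[0.0269,0.0197,0,0],[0.0269,0.0197,0,0],[0.0269,0.0197,0,0]]])

```text
time: 2.38
ee_pos: [0.3125, -0.1888, 0.2037]
tcp_rot: [180.0, 0.0, 108.5]
wrist_force: [0.5, -0.1, 0.0]
opening: 0.0
grasp_force: 0.0
```

Emit:
play_rows(steps=[[[0.0269,0.0197,0,0],[0.0269,0.0197,0,0],[0.0269,0.0197,0,0],[0.0269,0.0197,0,0],[0.0269,0.0197,0,0]]])

```text
time: 2.8
ee_pos: [0.3633, -0.0298, 0.2038]
tcp_rot: [180.0, 0.0, 108.5]
wrist_force: [1.2, -1.4, 0.5]
opening: -0.0002
grasp_force: 0.0
```

Emit:
play_rows(steps=[[[0.0269,0.0197,0,0],[0.0269,0.0197,0,0],[0.0269,0.0197,0,0],[0.0269,0.0197,0,0],[0.0269,0.0197,0,0]]])

```text
time: 3.22
ee_pos: [0.414, 0.1292, 0.2037]
tcp_rot: [180.0, 0.0, 108.5]
wrist_force: [-0.0, -0.5, -0.3]
opening: -0.0
grasp_force: 0.0
```

Emit:
play_rows(steps=[[[0.0269,0.0197,0,0],[0.0269,0.0197,0,0],[0.0269,0.0197,0,0],[0.0269,0.0197,0,0],[0.0269,0.0197,0,0]]])

```text
time: 3.63
ee_pos: [0.4648, 0.2879, 0.2035]
tcp_rot: [180.0, 0.0, 108.5]
wrist_force: [-0.2, -0.3, 0.8]
opening: -0.0002
grasp_force: 0.0
```

Run:
```python
from workcell import bot
from h import *
o=bot.get_obs();print(o["ee_pos"],o["tcp_rot"],o["q"].round(1),o["time"])
print(delta(o,[.462,.287,.022]))
w=bot.camera("wrist");cv2.imwrite("pics/w1.png",w["img"])
print(w["xyz"],w["attitude"])
def J(x,y,z,a=.328): 
    return [.5+(np.cos(a)*x-np.sin(a)*y)/1e3,.1752+(np.sin(a)*x+np.cos(a)*y)/1e3,z/1e3]
for P in [(-25,0,34),(25,0,34),(-25,91.5,34),(25,91.5,34),(-45,120,8),(45,120,8),(79,0,109)]: print(P,proj(w,J(*P)).round())
```

```text
[0.46475383 0.28793755 0.20347932] [1.79992720e+02 2.37101843e-04 1.08526234e+02] [ 31.8   4.5   9.6  95.   -0.  103.3] 3.6333
[-1.32120246e-05 -2.93207137e-03  1.81478947e-01]
[0.4414467  0.35824926 0.3733551 ] [1.62903951e+02 4.20370739e-02 1.84818901e+01]
(-25, 0, 34) [297. 257.]
(25, 0, 34) [334. 256.]
(-25, 91.5, 34) [295. 193.]
(25, 91.5, 34) [334. 193.]
(-45, 120, 8) [281. 167.]
(45, 120, 8) [349. 167.]
(79, 0, 109) [386. 290.]
```

View pics/w1.png

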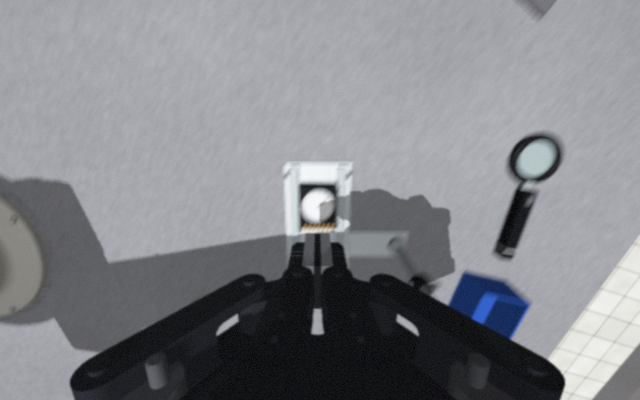

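The wrist view shows the loose module at roughly (320,205), the plate's far edge at v≈162 and the post at about (395,240). It sits 4 to 8 px away from the prediction, and the arm may still have been settling, so I'll check again at rest in a crop.

Run:
```python
from workcell import bot
from h import *
o=bot.get_obs();print(o["ee_pos"],o["time"])
w=bot.camera("wrist")
print(w["xyz"],w["attitude"],w["vfov"],w["cx"],w["cy"])
cv2.imwrite("pics/w2.png",cv2.resize(w["img"][150:300,270:430],(640,600),interpolation=cv2.INTER_CUBIC))
def J(x,y,z,a=.328): 
    return [.5+(np.cos(a)*x-np.sin(a)*y)/1e3,.1752+(np.sin(a)*x+np.cos(a)*y)/1e3,z/1e3]
for P in [(-25,91.5,34),(25,91.5,34),(-45,120,8),(45,120,8),(115,0,204),(79,0,109)]: print(P,((proj(w,J(*P))-[270,150]+.5)*4-.5).round())
```

```text
[0.46591863 0.29219573 0.20168161] 3.6833
[0.44265435 0.36228105 0.37167608] [1.62984059e+02 7.32307517e-02 1.85812132e+01] 71.7594551451524 317.06317921024663 195.65301364598733
(-25, 91.5, 34) [ 95. 187.]
(25, 91.5, 34) [252. 186.]
(-45, 120, 8) [40. 83.]
(45, 120, 8) [309.  82.]
(115, 0, 204) [749. 884.]
(79, 0, 109) [456. 579.]
```

View pics/w2.png

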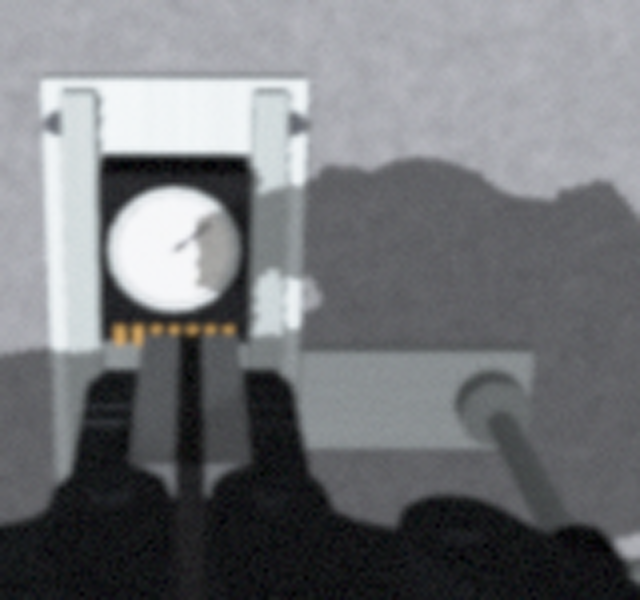

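The plate corners agree with the prediction to about 1 mm. The module's far edge sits about 4 mm farther out, so the gap is about 35 mm. I'll descend beyond the end face.

Emit:
play_rows(steps=[[[0,-0.001,0.03,0],[0,-0.001,0.03,0],[0,-0.001,0.03,0],[0,-0.001,0.03,0],[0,-0.001,0.03,0]]])

```text
time: 4.15
ee_pos: [0.4596, 0.284, 0.0523]
tcp_rot: [180.0, 0.0, 108.5]
wrist_force: [0.4, 0.3, 0.4]
opening: 0.0001
grasp_force: 0.0
```

Emit:
play_rows(steps=[[[0,0,0.014,0],[0,0,0.01,0],[0,0,0.004,0],[0,0,0,0],[0,0,0,0]]])

```text
time: 4.57
ee_pos: [0.4605, 0.2848, 0.0268]
tcp_rot: [179.9, -0.0, 108.5]
wrist_force: [-0.3, -0.5, 0.2]
opening: 0.0001
grasp_force: 0.0
```

```bash
cat > j.py <<'E'
from workcell import bot
from h import *
o=bot.get_obs();a=.328
d=o["ee_pos"]-[.5,.1752,0]
print("jig mm",(np.array([np.cos(a)*d[0]+np.sin(a)*d[1],-np.sin(a)*d[0]+np.cos(a)*d[1],d[2]])*1e3).round(1),o["tcp_rot"].round(2),o["wrist_force"].round(1),o["time"])
E
python3 j.py
```

```text
jig mm [ -2.1 116.5  26.8] [ 1.7991e+02 -2.0000e-02  1.0850e+02] [-0.3 -0.5  0.2] 4.5667
```

Emit:
play_rows(steps=[[[0,0.002,0.005,0],[-0.006,0,0,0],[-0.006,0,0,0],[-0.006,0,0,0],[-0.006,0,0,0]]])

```text
time: 4.98
ee_pos: [0.4698, 0.2617, 0.0209]
tcp_rot: [180.0, 0.0, 108.5]
wrist_force: [0.4, -0.6, -0.4]
opening: -0.0003
grasp_force: 0.0
```

Emit:
play_rows(steps=[[[-0.003,0,0,0],[-0.003,0,0,0],[-0.003,0,0,0],[-0.002,0,0,0],[0,0,0,0]]])

```text
time: 5.4
ee_pos: [0.473, 0.2517, 0.0206]
tcp_rot: [180.0, 0.0, 108.5]
wrist_force: [-0.9, 0.5, -0.5]
opening: 0.0004
grasp_force: 0.0
```

```bash
python3 j.py
```

```text
jig mm [-0.9 81.1 20.6] [180.     0.   108.49] [-0.9  0.5 -0.5] 5.4
```

Emit:
play_rows(steps=[[[-0.001,0,0,0],[-0.001,0,0,0],[-0.001,0,0,0],[-0.001,0,0,0],[-0.001,0,0,0]]])

```text
time: 5.82
ee_pos: [0.4745, 0.2472, 0.0206]
tcp_rot: [180.0, 0.0, 108.5]
wrist_force: [-0.8, 0.5, 0.2]
opening: 0.0001
grasp_force: 0.0
```

Emit:
play_rows(steps=[[[-0.001,0,0,0],[-0.001,0,0,0],[-0.001,0,0,0],[0,0,0,0],[0,0,0,0]]])

```text
time: 6.23
ee_pos: [0.4754, 0.2444, 0.0206]
tcp_rot: [180.0, -0.0, 108.5]
wrist_force: [0.1, 0.2, -0.5]
opening: 0.0001
grasp_force: 0.0
```

Emit:
play_rows(steps=[[[-0.001,0,0,0],[-0.001,0,0,0],[-0.0005,0,0,0],[0,0,0,0],[0,0,0,0]]])

```text
time: 6.65
ee_pos: [0.4762, 0.242, 0.0206]
tcp_rot: [180.0, -0.0, 108.5]
wrist_force: [0.5, 1.0, 0.6]
opening: -0.0001
grasp_force: 0.0
```

```bash
python3 j.py
python3 - <<'E'
from workcell import bot
from h import *
w=bot.camera("scene");cv2.imwrite("pics/s2.png",cv2.resize(w["img"][135:210,350:450],(800,600),interpolation=cv2.INTER_CUBIC))
E
```

```text
jig mm [-1.  70.9 20.6] [180.   -0.  108.5] [0.5 1.  0.6] 6.65
```

View pics/s2.png

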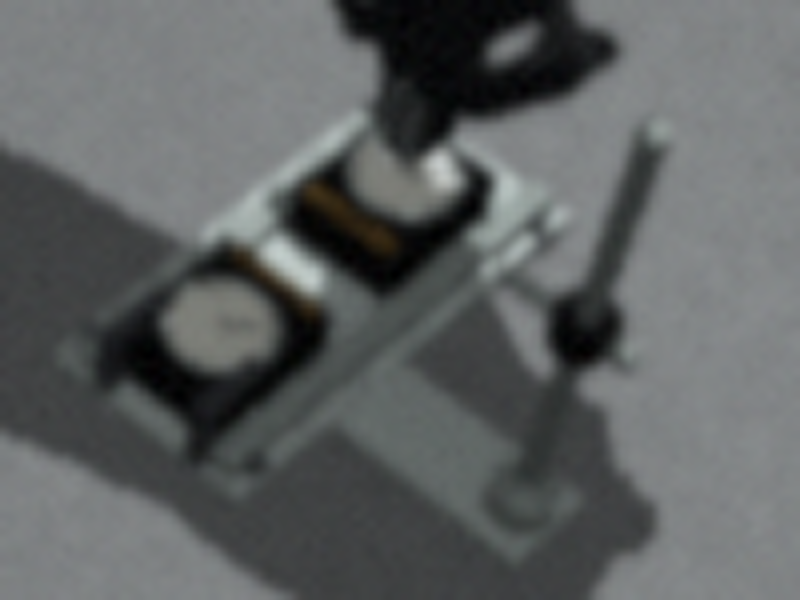

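The scene crop shows that the gap is still open, with the face corner at (380,290) as before, while the finger seems to be over the dial at (410,150). I'll project the reported TCP into both views.

Run:
```python
from workcell import bot
from h import *
o=bot.get_obs();s=bot.camera("scene");t=bot.camera("top")
for dz in (0,.02,.05): print(((proj(s,o["ee_pos"]+[0,0,dz])-[350,135]+.5)*8-.5).round(), proj(t,o["ee_pos"]+[0,0,dz]))
def J(x,y,z,a=.328): 
    return [.5+(np.cos(a)*x-np.sin(a)*y)/1e3,.1752+(np.sin(a)*x+np.cos(a)*y)/1e3,z/1e3]
for g in (0,10,20,30):print(g,[((proj(s,J(x,g,z))-[350,135]+.5)*8-.5).round().tolist() for x,z in ((-25,34),(25,34),(25,8))])
cv2.imwrite("pics/t2.png",cv2.resize(t["img"][175:255,180:280],(800,640),interpolation=cv2.INTER_CUBIC)[:600])
```

```text
[401. 195.] [210.9045934  229.60052959]
[410. 159.] [209.26788378 228.70143559]
[425. 104.] [206.70795964 227.29519196]
0 [[232.0, 238.0], [338.0, 315.0], [326.0, 360.0]]
10 [[250.0, 223.0], [356.0, 300.0], [344.0, 345.0]]
20 [[268.0, 208.0], [373.0, 285.0], [362.0, 330.0]]
30 [[286.0, 194.0], [391.0, 270.0], [379.0, 315.0]]
```

View pics/t2.png

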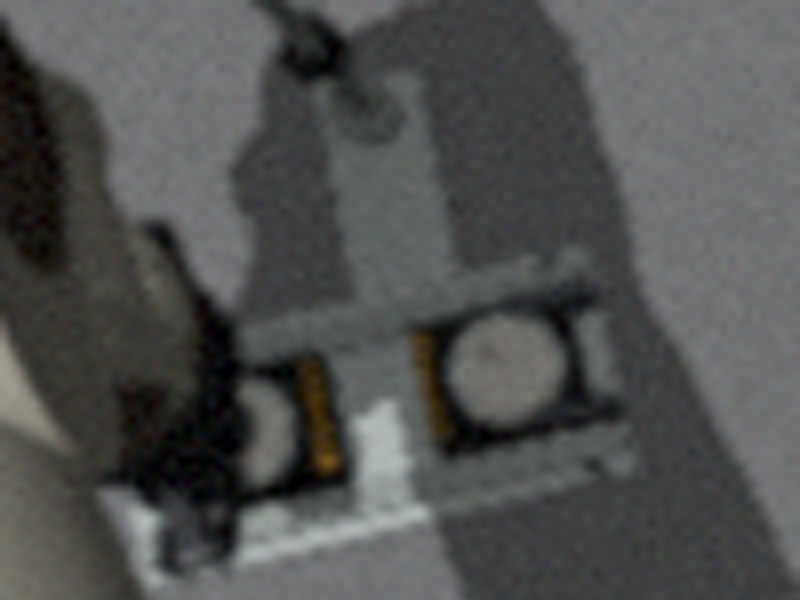

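Run:
```python
from workcell import bot
from h import *
o=bot.get_obs();w=bot.camera("wrist");s=bot.camera("scene")
Rt=R.from_euler("xyz",o["tcp_rot"],degrees=True)
for z in (.02,0,-.019,-.04):
  P=o["ee_pos"]+Rt.apply([0,0,z]); print(z,proj(w,P).round(1),((proj(s,P)-[350,135]+.5)*8-.5).round())
print(o["q"],o["opening"],bot.hold_point_z)
a=cv2.resize(w["img"][170:320,240:400],(640,600),interpolation=cv2.INTER_CUBIC)
b=cv2.imread("pics/w2.png")
print(R.from_euler("xyz",w["attitude"],degrees=True).inv().apply(w["xyz"]-o["ee_pos"]))
cv2.imwrite("pics/w3.png",a)
```

```text
0.02 [317.  216.1] [391. 230.]
0 [317. 227.] [401. 195.]
-0.019 [316.9 239.7] [410. 161.]
-0.04 [316.9 257.5] [420. 123.]
[ 2.69456914e+01  3.30088617e+00 -1.19681218e+01  7.47281468e+01
 -4.85778127e-04  9.84380748e+01] -0.0004061253498240384 0.0187
[ 5.14527991e-05 -2.08722546e-02 -1.84126500e-01]
```

View pics/w3.png

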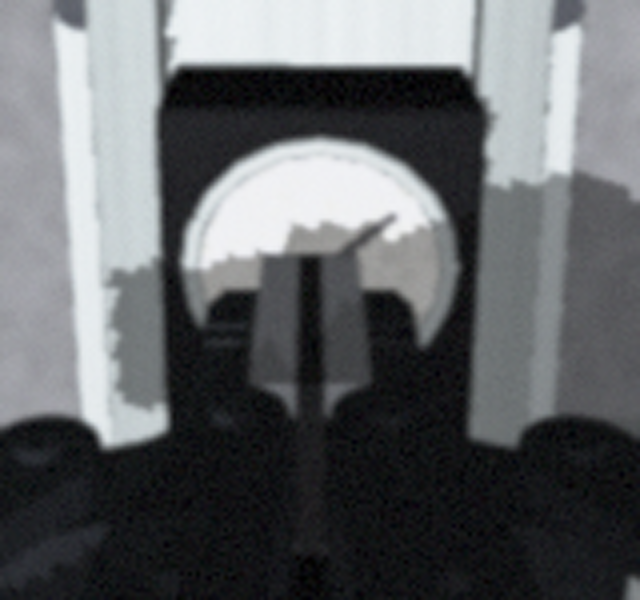

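The w3 crop shows the loose module unmoved and the fingertips at (310,255), hovering over its dial. In both views the visible tips sit about 19 mm behind the reported TCP, so I passed over the module without touching it. I'll back out beyond the end face, then go lower in small steps while watching the force.

Emit:
play_rows(steps=[[[0.01,0,0,0],[0.01,0,0,0],[0.01,0,0,0],[0.01,0,0,0],[0.006,0,0,0]]])

```text
time: 7.32
ee_pos: [0.461, 0.2873, 0.0205]
tcp_rot: [-180.0, -0.0, 108.6]
wrist_force: [-0.6, -0.2, -0.2]
opening: -0.0
grasp_force: 0.0
```

Emit:
play_rows(steps=[[[0,0,0.002,0],[0,0,0.002,0],[0,0,0.002,0],[0,0,0.002,0],[0,0,0,0]]])

```text
time: 7.73
ee_pos: [0.4615, 0.2852, 0.012]
tcp_rot: [-180.0, 0.0, 108.5]
wrist_force: [-0.2, -0.2, -0.2]
opening: 0.0
grasp_force: 0.0
```

```bash
python3 j.py
python3 - <<'E'
from workcell import bot
from h import *
o=bot.get_obs();w=bot.camera("scene")
for dz in (0,.019):print(((proj(w,o["ee_pos"]+[0,0,dz])-[350,120]+.5)*8-.5).round())
cv2.imwrite("pics/s3.png",cv2.resize(w["img"][120:195,350:450],(800,600),interpolation=cv2.INTER_CUBIC))
E
```

```text
jig mm [ -1.1 116.5  12. ] [-1.7995e+02  1.0000e-02  1.0848e+02] [-0.2 -0.2 -0.2] 7.7333
[472. 267.]
[482. 233.]
```

View pics/s3.png

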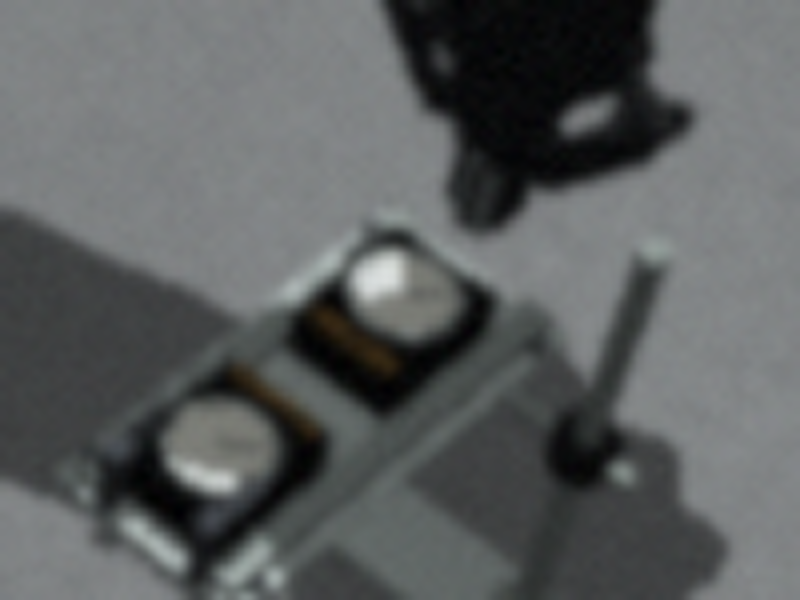

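The tips really are about 19 mm above the reported TCP: they appear at (485,230), matching the TCP+19 mm projection. I'll allow for that, go down another 12 mm and push.

Emit:
play_rows(steps=[[[0,0,0.003,0],[0,0,0.003,0],[0,0,0.003,0],[0,0,0.003,0],[0,0,0,0]]])

```text
time: 8.2
ee_pos: [0.4612, 0.2854, -0.0003]
tcp_rot: [-179.9, 0.0, 108.5]
wrist_force: [-0.5, -0.3, -0.1]
opening: -0.0
grasp_force: 0.0
```

Emit:
play_rows(steps=[[[-0.004,0,0,0],[-0.004,0,0,0],[-0.003,0,0,0],[-0.003,0,0,0],[-0.003,0,0,0]]])

```text
time: 8.62
ee_pos: [0.4672, 0.2692, 0.0007]
tcp_rot: [180.0, -0.0, 108.5]
wrist_force: [-0.6, 0.2, 0.7]
opening: 0.0002
grasp_force: 0.3
```

Emit:
play_rows(steps=[[[-0.003,0,0,0],[-0.003,0,0,0],[-0.003,0,0,0],[-0.003,0,0,0],[-0.003,0,0,0]]])

```text
time: 9.03
ee_pos: [0.4719, 0.2551, 0.0007]
tcp_rot: [180.0, -0.0, 108.5]
wrist_force: [-0.6, 0.6, 1.1]
opening: -0.0005
grasp_force: 0.5
```

```bash
python3 j.py
```

```text
jig mm [-0.9 84.7  0.7] [ 1.7999e+02 -1.0000e-02  1.0851e+02] [-0.6  0.6  1.1] 9.0333
```

Emit:
play_rows(steps=[[[-0.002,0,0,0],[-0.002,0,0,0],[-0.002,0,0,0],[-0.002,0,0,0],[-0.002,0,0,0]]])

```text
time: 9.45
ee_pos: [0.475, 0.2457, 0.0006]
tcp_rot: [180.0, -0.0, 108.5]
wrist_force: [-1.0, 2.3, 1.6]
opening: 0.0004
grasp_force: 0.5
```

Emit:
play_rows(steps=[[[-0.001,0,0,0],[-0.001,0,0,0],[-0.001,0,0,0],[0,0,0,0],[0,0,0,0]]])

```text
time: 9.87
ee_pos: [0.4756, 0.2444, 0.0007]
tcp_rot: [180.0, -0.2, 108.6]
wrist_force: [-2.2, 8.8, -0.4]
opening: 0.0
grasp_force: 4.5
```

```bash
python3 j.py
```

```text
jig mm [-0.8 73.4  0.7] [ 1.7998e+02 -1.7000e-01  1.0857e+02] [-2.2  8.8 -0.4] 9.8667
```

Emit:
play_rows(steps=[[[-0.001,0,0,0],[0,0,0,0],[0,0,0,0],[0,0,0,0],[0,0,0,0]]])

```text
time: 10.28
ee_pos: [0.4756, 0.2444, 0.0007]
tcp_rot: [180.0, -0.3, 108.6]
wrist_force: [-4.2, 12.8, 0.4]
opening: 0.0002
grasp_force: 6.8
```

Emit:
play_rows(steps=[[[0.004,0,0,0],[0.01,0,0,0],[0.015,0,-0.01,0],[0.015,0,-0.03,0],[0,0,-0.03,0]]])

```text
time: 10.7
ee_pos: [0.4605, 0.2851, 0.07]
tcp_rot: [-179.8, 0.0, 108.6]
wrist_force: [0.9, 0.2, 0.9]
opening: 0.0001
grasp_force: 0.0
```

Emit:
play_rows(steps=[[[0,0,-0.035,0],[0,0,-0.035,0],[0,0,-0.035,0],[0,0,-0.03,0],[0,0,0,0]]])

```text
time: 11.12
ee_pos: [0.4636, 0.2849, 0.2121]
tcp_rot: [179.5, -0.1, 108.5]
wrist_force: [-0.5, 0.5, 0.7]
opening: -0.0001
grasp_force: 0.0
```

```bash
python3 j.py
python3 - <<'E'
from workcell import bot
from h import *
def J(x,y,z,a=.328): 
    return [.5+(np.cos(a)*x-np.sin(a)*y)/1e3,.1752+(np.sin(a)*x+np.cos(a)*y)/1e3,z/1e3]
for n in("scene","top","wrist"):
    c=bot.camera(n);g=cv2.cvtColor(c["img"],cv2.COLOR_BGR2GRAY)
    np.save(f"pics/{n}.npy",c["img"])
    for x in(-20,-10,10,20):
        uv=proj(c,[J(x,y,34) for y in range(-28,84,4)]).astype(np.float32)
        print(n,x,cv2.remap(g,uv[None,:,0],uv[None,:,1],1)[0].tolist())
E
```

```text
jig mm [  0.9 115.6 212.1] [ 1.7953e+02 -8.0000e-02  1.0850e+02] [-0.5  0.5  0.7] 11.1167
scene -20 [92, 71, 47, 29, 20, 21, 32, 40, 44, 40, 29, 28, 42, 86, 150, 170, 171, 153, 135, 111, 70, 64, 99, 129, 136, 136, 137, 140]
scene -10 [122, 117, 108, 86, 52, 31, 37, 38, 36, 28, 26, 76, 132, 177, 210, 218, 219, 219, 215, 197, 158, 112, 138, 178, 192, 193, 192, 188]
scene 10 [113, 107, 93, 59, 24, 22, 31, 40, 41, 32, 34, 65, 102, 146, 199, 217, 207, 192, 179, 139, 82, 71, 139, 187, 199, 199, 198, 198]
scene 20 [49, 30, 15, 8, 10, 19, 23, 24, 24, 17, 10, 13, 30, 72, 106, 128, 129, 112, 80, 36, 19, 65, 142, 187, 198, 198, 198, 198]
top -20 [75, 73, 48, 29, 14, 13, 30, 39, 41, 42, 23, 10, 11, 39, 89, 124, 145, 139, 107, 72, 38, 22, 59, 142, 186, 183, 184, 182]
top -10 [117, 114, 111, 102, 70, 25, 32, 46, 51, 45, 31, 40, 81, 117, 166, 192, 193, 192, 193, 186, 155, 99, 58, 146, 183, 183, 181, 181]
top 10 [110, 98, 104, 98, 68, 27, 31, 46, 49, 43, 25, 40, 81, 104, 147, 187, 192, 186, 176, 174, 133, 81, 39, 87, 152, 178, 178, 176]
top 20 [79, 69, 55, 26, 17, 17, 29, 45, 46, 36, 28, 9, 13, 39, 85, 142, 151, 148, 142, 107, 55, 17, 26, 68, 99, 133, 149, 159]
wrist -20 [19, 22, 42, 70, 68, 66, 61, 61, 61, 48, 39, 32, 28, 39, 136, 192, 200, 185, 119, 49, 36, 37, 34, 19, 46, 238, 244, 243]
wrist -10 [45, 87, 109, 74, 73, 75, 84, 87, 86, 88, 88, 89, 88, 87, 89, 212, 247, 247, 247, 246, 228, 70, 37, 13, 44, 236, 242, 243]
wrist 10 [21, 70, 107, 72, 73, 73, 74, 72, 74, 78, 85, 87, 88, 88, 89, 217, 247, 240, 220, 216, 142, 46, 19, 13, 27, 150, 162, 236]
wrist 20 [21, 23, 34, 60, 52, 47, 48, 38, 37, 20, 26, 24, 22, 44, 133, 211, 220, 203, 140, 53, 22, 23, 20, 9, 30, 145, 150, 169]
```

The brightness profiles show no bright gap between the brass strips, and the module ends at y≈60 mm, so the module is flush at 13 N contact. I'll refine the pointer height and the loupe pose with image code.

Run:
```python
from workcell import bot
from h import *
def J(x,y,z,a=.3279): 
    return [.5+(np.cos(a)*x-np.sin(a)*y)/1e3,.1752+(np.sin(a)*x+np.cos(a)*y)/1e3,z/1e3]
for n in("scene","top"):
    ims=[bot.camera(n) for _ in range(4)];c=ims[0]
    g=cv2.cvtColor(np.mean([i["img"] for i in ims],0).astype(np.uint8),cv2.COLOR_BGR2GRAY)
    S=lambda P:(lambda uv:cv2.remap(g,uv[None,:,0],uv[None,:,1],cv2.INTER_CUBIC)[0].tolist())(proj(c,P).astype(np.float32))
    print(n,"post z60..220 step4, two offsets")
    for dy in(-3,0,3): print(dy,S([J(115,dy,z) for z in range(60,222,4)]))
    print("pointer z 88..132 step 3 at x")
    for x in (70,76,82,88,94,100,115,132): print(x,S([J(x,0,z) for z in range(88,133,3)]))
# loupe segmentation in top
c=bot.camera("top");g=cv2.cvtColor(c["img"],cv2.COLOR_BGR2GRAY)
m=np.zeros_like(g);m[182:240,328:378]=(g[182:240,328:378]<75)*255
cnt=max(cv2.findContours(m,cv2.RETR_EXTERNAL,cv2.CHAIN_APPROX_NONE)[0],key=cv2.contourArea)
pts=cnt[:,0].astype(float);P=np.array([atz(c,u,v,.012) for u,v in pts])[:,:2]
print("area",cv2.contourArea(cnt),cv2.minAreaRect(cnt))
m2=np.zeros_like(g);cv2.drawContours(m2,[cnt],-1,255,-1)
v,u=np.nonzero(m2);Q=np.array([atz(c,a,b,.012) for a,b in zip(u,v)])[:,:2]
ct=Q.mean(0);w,V=np.linalg.eigh(np.cov((Q-ct).T));d=V[:,1]*np.sign(V[0,1])
s=(Q-ct)@d;k=(Q-ct)@[-d[1],d[0]]
print("axis",d,np.degrees(np.arctan2(d[1],d[0])),"ext",s.min(),s.max(),"ct",ct)
b=s<0.0;print("handle width",np.ptp(k[s<-.0]),"ring width",np.ptp(k))
h=(s<s.min()+.09);pf=np.polyfit(s[h],k[h],1);print("handle slope",np.degrees(np.arctan(pf[0])),pf[1])
print("origin by tip/butt:",ct+d*(s.max()-.109),ct+d*(s.min()+.070))
```

```text
scene post z60..220 step4, two offsets
-3 [50, 50, 50, 50, 50, 49, 49, 45, 30, 14, 4, 4, 10, 24, 39, 48, 49, 50, 51, 50, 51, 50, 51, 51, 50, 51, 51, 50, 52, 49, 52, 52, 49, 51, 52, 59, 72, 85, 109, 124, 128]
0 [51, 50, 50, 51, 50, 50, 46, 32, 14, 6, 5, 7, 20, 36, 47, 48, 50, 53, 55, 53, 51, 53, 53, 53, 53, 53, 54, 52, 51, 52, 52, 51, 52, 52, 57, 66, 80, 103, 122, 129, 130]
3 [52, 51, 52, 51, 51, 49, 37, 17, 7, 5, 3, 14, 30, 42, 45, 48, 57, 63, 60, 59, 58, 59, 62, 59, 60, 62, 58, 58, 56, 58, 58, 57, 60, 60, 66, 78, 97, 119, 129, 131, 132]
pointer z 88..132 step 3 at x
70 [89, 86, 81, 76, 71, 71, 77, 91, 112, 139, 156, 160, 165, 174, 182]
76 [68, 75, 82, 89, 95, 106, 120, 129, 121, 113, 122, 137, 149, 156, 156]
82 [65, 64, 64, 64, 65, 69, 78, 99, 126, 150, 164, 162, 147, 129, 117]
88 [65, 65, 64, 66, 69, 71, 75, 83, 94, 105, 110, 113, 118, 122, 118]
94 [66, 66, 70, 77, 84, 84, 80, 84, 97, 116, 127, 129, 124, 116, 106]
100 [61, 57, 51, 49, 52, 56, 57, 65, 82, 102, 119, 130, 132, 131, 129]
115 [32, 18, 10, 5, 5, 5, 11, 24, 36, 44, 48, 49, 50, 52, 54]
132 [73, 88, 103, 110, 102, 87, 82, 8
[... 784 characters left out ...]
86, 84, 81, 78]
88 [72, 72, 73, 75, 76, 77, 77, 77, 76, 74, 74, 76, 78, 81, 85]
94 [73, 72, 70, 69, 69, 68, 68, 70, 74, 79, 84, 86, 86, 84, 82]
100 [56, 54, 56, 60, 65, 68, 72, 76, 77, 72, 63, 52, 39, 25, 16]
115 [6, 7, 9, 12, 16, 22, 29, 35, 40, 42, 43, 42, 42, 41, 42]
132 [41, 45, 48, 52, 58, 62, 66, 69, 72, 73, 73, 73, 72, 70, 68]
area 324.0 ((362.0, 197.0), (20.0, 20.0), 90.0)
axis [0.8753267  0.48353197] 28.916335537558346 ext -0.03336618351940128 0.03270258550482874 ct [ 0.61565454 -0.2095752 ]
handle width 0.06609045754185369 ring width 0.06618137838812709
handle slope 6.073215512805203e-15 -2.6124796562496034e-16
origin by tip/butt: [ 0.54886938 -0.24646744] [ 0.6477211  -0.19186158]
```

Run:
```python
from workcell import bot
from h import *
def J(x,y,z,a=.3279): 
    return np.array([.5+(np.cos(a)*x-np.sin(a)*y)/1e3,.1752+(np.sin(a)*x+np.cos(a)*y)/1e3,z/1e3])
C={}
for n in("scene","top"):
    ims=[bot.camera(n) for _ in range(4)];c=ims[0]
    g=cv2.cvtColor(np.mean([i["img"] for i in ims],0).astype(np.uint8),cv2.COLOR_BGR2GRAY).astype(float)
    p=proj(c,J(115,0,102)).round().astype(int)
    k=10;w=g[p[1]-k:p[1]+k+1,p[0]-k:p[0]+k+1]
    if n=="scene": print(w.astype(int))
    wt=np.clip(32-w,0,None);v,u=np.mgrid[-k:k+1,-k:k+1]
    lab,L,_,_=cv2.connectedComponentsWithStats((wt>0).astype(np.uint8))[1:4] if 0 else (None,)*4 or (0,0,0,0)
    nl,lb=cv2.connectedComponents((wt>0).astype(np.uint8));mm=max(range(1,nl),key=lambda i:wt[lb==i].sum());wt=wt*(lb==mm)
    ctr=(p[0]+(wt*u).sum()/wt.sum(),p[1]+(wt*v).sum()/wt.sum());C[n]=(c,ctr)
    print(n,"collar",np.round(ctr,2),"pred",[(z,proj(c,J(115,0,z)).round(1).tolist()) for z in (95,100,105,110)],"post top",proj(c,J(115,0,204)).round(1))
print(tri(C["scene"][0],C["scene"][1],C["top"][0],C["top"][1]),J(115,0,100))
c=C["top"][0];g=cv2.cvtColor(c["img"],cv2.COLOR_BGR2GRAY)
m=np.zeros_like(g);m[204:240,325:362]=(g[204:240,325:362]<70)
v,u=np.nonzero(m);ok=(u-362)**2+(v-197)**2>12**2;u,v=u[ok],v[ok]
Q=np.array([atz(c,a,b,.018) for a,b in zip(u,v)])[:,:2]
ct=Q.mean(0);w_,V=np.linalg.eigh(np.cov((Q-ct).T));d=V[:,1]*np.sign(V[0,1]);s=(Q-ct)@d;k=(Q-ct)@[-d[1],d[0]]
L=np.array([.6157,-.2096]);e=(L-ct)/np.linalg.norm(L-ct)
print("handle",ct,np.degrees(np.arctan2(d[1],d[0])),"by lens",np.degrees(np.arctan2(e[1],e[0])),"ext",s.min(),s.max(),np.ptp(k),"butt->lens",(L-ct)@d-s.min())
```

```text
[[135 150 145 120 110 111 120 127 130 130 128 110  78  54  53  68 105 126
  131 130 130]
 [119 117 106 105 116 125 130 131 130 130 122  97  66  52  55  78 113 131
  132 129 131]
 [ 87  84  83  95 110 122 130 132 131 126 116  83  58  51  62  93 122 132
  133 130 130]
 [ 71  69  74  82  92 108 121 124 120 108  92  69  53  54  75 108 128 133
  133 130 129]
 [ 66  66  71  75  80  90 101  97  88  71  62  52  51  57  84 117 130 131
  131 131 129]
 [ 64  65  69  77  81  79  79  63  47  38  41  47  50  53  75 110 127 131
  130 130 132]
 [ 64  65  68  76  87  80  63  38  22  23  39  48  49  44  51  86 118 130
  131 131 131]
 [ 65  65  66  70  78  71  49  23  13  21  36  46  44  32  30  65 109 126
  130 132 131]
 [ 65  64  65  67  67  60  37  17  11  16  28  34  31  21  21  58 105 124
  129 129 132]
 [ 65  65  65  64  63  54  32  10   6   8  14  18  17  14  26  65 108 126
  129 131 130]
 [ 64  65  67  66  63  56  33  12   4   5   4   6  10  20  41  77 110 125
  128 130 130]
 [ 64  64  64  64  62  58  38  18   8   6   4   7  10  28  57  81  99 113
  125 128 129]
 [ 65  64  64  64  64  63  51  3
[... 655 characters left out ...]
5  74  90
  110 122 126]
 [ 64  63  64  62  57  52  50  51  55  63  63  61  63  64  63  64  65  72
   89 110 121]]
scene collar [421.71 176.93] pred [(95, [421.8, 178.9]), (100, [422.2, 177.7]), (105, [422.6, 176.6]), (110, [423.0, 175.4])] post top [431.9 151. ]
top collar [219.81 181.59] pred [(95, [220.8, 181.8]), (100, [220.4, 181.3]), (105, [220.0, 180.9]), (110, [219.6, 180.5])] post top [211.7 171.4]
(array([0.60717316, 0.21259666, 0.10155523]), np.float64(0.0018424869260928163)) [0.60887289 0.2122364  0.1       ]
handle [ 0.53922797 -0.1590985 ] -33.34392448401621 by lens -33.44044133457817 ext -0.0527203795653007 0.05068069406524852 0.017568062924703476 butt->lens 0.1443628856149974
```

Run:
```python
from workcell import bot
from h import *
def J(x,y,z,a=.3279): 
    return np.array([.5+(np.cos(a)*x-np.sin(a)*y)/1e3,.1752+(np.sin(a)*x+np.cos(a)*y)/1e3,z/1e3])
for n in("scene","top"):
    c=bot.camera(n);g=cv2.cvtColor(cv2.imread(f"pics/{n}0.png"),cv2.COLOR_BGR2GRAY)
    S=lambda P:(lambda uv:cv2.remap(g,uv[None,:,0],uv[None,:,1],cv2.INTER_CUBIC)[0].tolist())(proj(c,P).astype(np.float32))
    print(n,"z 84..138 step 3")
    for x in (82,85,88,91,94,97,100,115,128,131,134): print(x,S([J(x,0,z) for z in range(84,139,3)]))
    print([proj(c,J(x,0,105)).round(1).tolist() for x in(79,132)])
    if n=="scene": print(g[162:186,408:434])
    else: print(g[168:192,205:232])
```

```text
scene z 84..138 step 3
82 [132, 131, 131, 129, 122, 110, 103, 123, 151, 162, 167, 170, 168, 156, 134, 120, 117, 126, 140]
85 [132, 131, 131, 129, 128, 119, 112, 117, 134, 142, 135, 135, 149, 161, 163, 146, 110, 85, 93]
88 [130, 130, 132, 131, 127, 117, 111, 122, 140, 146, 131, 116, 114, 119, 124, 124, 108, 87, 90]
91 [133, 133, 132, 129, 127, 119, 111, 124, 144, 147, 140, 129, 119, 112, 101, 92, 89, 96, 117]
94 [134, 133, 131, 129, 127, 119, 115, 125, 145, 151, 142, 136, 132, 126, 119, 111, 99, 95, 104]
97 [131, 134, 130, 128, 126, 120, 113, 120, 141, 148, 144, 138, 134, 133, 131, 130, 126, 120, 115]
100 [127, 125, 119, 108, 100, 92, 87, 93, 114, 128, 123, 125, 131, 132, 132, 132, 132, 131, 131]
115 [51, 42, 25, 9, 3, 9, 11, 13, 20, 28, 40, 49, 52, 50, 49, 53, 55, 55, 52]
128 [129, 131, 131, 128, 122, 109, 99, 108, 134, 146, 136, 116, 111, 116, 123, 129, 133, 132, 132]
131 [128, 129, 130, 128, 127, 116, 103, 105, 132, 151, 149, 138, 130, 129, 130, 131, 132, 133, 132]
134 [130, 129, 134, 134, 130, 124, 113, 109, 116, 124, 132, 134, 132, 132, 130, 130, 132, 131, 131]
[[411.7, 168.8], [
[... 5737 characters left out ...]
  84  93  97 108 105]
 [115 115 120 116 114 116 117 116 117 119 115 118 108 115 132 145 123  80
   54  53  55  68  71  89 107 128 119]
 [113 116 112 120 116 115 115 116 117 116 118 119 112 117 138 148 122  89
   70  54  46  53  72  97 104 124 115]
 [117 118 114 120 116 117 114 113 114 115 114 120 114 120 131 137 125 107
   95  72  57  69  98 108 108 122 118]
 [114 114 116 115 115 113 115 114 113 115 112 117 114 112 122 134 132 127
  122  98  90 104 118 112  96 109 103]
 [119 114 117 118 116 115 116 113 115 113 112 108 113 110 114 134 140 137
  130 123 124 127 123 110 101 122 132]
 [110 119 119 113 116 115 113 113 118 117 113 112 115 116 113 139 149 144
  132 122 127 122 118 100 114 150 162]]
```

The loupe is consistent: butt to lens is 144 mm (145 expected), the ring is 66 mm across, the yaw is -33.4° and the origin is at (0.553, -0.168). The pointer's bright and dark edges give a height of about 107 mm. I'll turn the tool along the handle and move over the loupe.

Emit:
play_rows(steps=[[[0,0,0,-0.095],[0,0,0,-0.095],[0,0,0,-0.095],[0,0,0,-0.095],[0,0,0,-0.095]]], gripper=0.06, squeeze=40)

```text
time: 12.63
ee_pos: [0.4623, 0.2838, 0.2056]
tcp_rot: [180.0, 0.0, 136.0]
wrist_force: [-0.4, 0.4, -0.3]
opening: 0.059
grasp_force: 0.0
```

Emit:
play_rows(steps=[[[0,0,0,-0.095],[0,0,0,-0.095],[0,0,0,0],[0,0,0,0],[0,0,0,0]]])

```text
time: 13.05
ee_pos: [0.4622, 0.2838, 0.2056]
tcp_rot: [-180.0, -0.0, 146.4]
wrist_force: [-0.5, 0.8, 0.3]
opening: 0.06
grasp_force: 0.0
```

Run:
```python
from workcell import bot
from h import *
o=bot.get_obs();print(o["ee_pos"],o["tcp_rot"],o["opening"],o["time"])
print(delta(o,[.553,-.168,.10]))
```

```text
[0.46222894 0.28377573 0.20557547] [-1.79997311e+02 -3.25596320e-04  1.46433321e+02] 0.05999709844346953 13.05
[-0.32542493 -0.32624602  0.10558894]
```

Emit:
play_rows(steps=[[[-0.0217,-0.0217,0,0],[-0.0217,-0.0217,0,0],[-0.0217,-0.0217,0,0],[-0.0217,-0.0217,0,0],[-0.0217,-0.0217,0,0]]])

```text
time: 13.47
ee_pos: [0.4932, 0.1322, 0.2057]
tcp_rot: [180.0, 0.0, 146.5]
wrist_force: [0.7, -0.2, -0.3]
opening: 0.06
grasp_force: 0.0
```

Emit:
play_rows(steps=[[[-0.0217,-0.0217,0,0],[-0.0217,-0.0217,0,0],[-0.0217,-0.0217,0,0],[-0.0217,-0.0217,0,0],[-0.0217,-0.0217,0,0]]])

```text
time: 13.88
ee_pos: [0.5241, -0.0184, 0.2057]
tcp_rot: [180.0, 0.0, 146.5]
wrist_force: [-0.3, 0.6, 0.9]
opening: 0.0602
grasp_force: 0.0
```

Emit:
play_rows(steps=[[[-0.0217,-0.0217,0,0],[-0.0217,-0.0217,0,0],[-0.0217,-0.0217,0,0],[-0.0217,-0.0217,0,0],[-0.0217,-0.0217,0,0]]])

```text
time: 14.3
ee_pos: [0.5549, -0.1687, 0.2056]
tcp_rot: [180.0, 0.0, 146.5]
wrist_force: [0.7, 0.9, 0.3]
opening: 0.0601
grasp_force: 0.0
```

Emit:
play_rows(steps=[[[0,0,0.03,0],[0,0,0.03,0],[0,0,0.03,0],[0,0,0.02,0],[0,0,0,0]]])

```text
time: 14.72
ee_pos: [0.5525, -0.1666, 0.0907]
tcp_rot: [-179.9, -0.4, 146.5]
wrist_force: [-0.5, -0.1, -1.2]
opening: 0.0602
grasp_force: 0.0
```

Emit:
play_rows(steps=[[[0,0,0,0],[0,0,0,0],[0,0,0,0],[0,0,0,0],[0,0,0,0]]])

```text
time: 15.13
ee_pos: [0.5555, -0.1673, 0.0969]
tcp_rot: [180.0, 0.1, 146.6]
wrist_force: [-0.0, 0.6, -0.4]
opening: 0.06
grasp_force: 0.0
```

Run:
```python
from workcell import bot
from h import *
o=bot.get_obs();print(o["ee_pos"],o["tcp_rot"],o["q"].round(),o["time"])
print(delta(o,[.553,-.168,.0]))
# close look: loupe axis in wrist image
w=bot.camera("wrist");g=cv2.cvtColor(w["img"],cv2.COLOR_BGR2GRAY)
c,s=np.cos(np.radians(-33.4)),np.sin(np.radians(-33.4))
L=lambda x,y,z:[.553+(c*x-s*y)/1e3,-.168+(s*x+c*y)/1e3,z/1e3]
for x,z in ((-60,22),(-50,22),(-40,22),(-30,22),(-20,22),(45,16),(75,12)):
    P=proj(w,[L(x,y,z) for y in range(-45,46,3)]).astype(np.float32)
    print(x,P[15].round(),cv2.remap(g,P[None,:,0],P[None,:,1],1)[0].tolist())
```

```text
[ 0.55547165 -0.16725329  0.09685796] [1.79969438e+02 1.02072643e-01 1.46600940e+02] [-17.   8.   2.  83.   0.  17.] 15.1333
[ 0.00182498 -0.00203562  0.09685379]
-60 [315. 126.] [99, 99, 100, 103, 106, 100, 103, 101, 101, 103, 106, 99, 32, 30, 30, 30, 27, 27, 98, 102, 100, 102, 99, 100, 98, 119, 175, 178, 180, 181, 180]
-50 [315. 138.] [98, 106, 103, 99, 103, 101, 100, 103, 102, 106, 103, 99, 45, 46, 46, 47, 42, 32, 99, 101, 98, 100, 105, 106, 101, 104, 141, 179, 177, 183, 175]
-40 [315. 149.] [100, 100, 99, 99, 99, 98, 101, 100, 101, 101, 100, 102, 41, 29, 32, 28, 28, 20, 89, 99, 101, 107, 104, 105, 102, 102, 100, 142, 176, 171, 173]
-30 [315. 160.] [99, 99, 99, 98, 100, 100, 103, 104, 98, 100, 99, 96, 38, 30, 31, 29, 25, 21, 100, 101, 101, 102, 102, 101, 103, 102, 102, 105, 162, 176, 172]
-20 [315. 171.] [103, 102, 100, 99, 98, 97, 99, 103, 102, 100, 101, 97, 38, 29, 26, 27, 26, 18, 95, 104, 105, 101, 97, 99, 103, 103, 101, 99, 103, 172, 179]
45 [316. 235.] [98, 93, 95, 101, 99, 100, 103, 99, 62, 22, 16, 22, 27, 49, 44, 42, 48, 30, 21, 21, 14, 34, 82, 100, 100, 99, 102, 104, 103, 102, 104]
75 [316. 259.] [165, 171, 171, 149, 29, 17, 18, 131, 197, 196, 198, 198, 201, 199, 199, 199, 198, 200, 199, 198, 200, 199, 186, 43, 20, 21, 73, 99, 99, 99, 99]
```

The close look puts the loupe axis within about 1.5 mm of the estimate. I'll correct for that and descend so the tips end about 5 mm above the bench.

Emit:
play_rows(steps=[[[0.0017,-0.0032,0.02,0],[0,0,0.02,0],[0,0,0.02,0],[0,0,0.015,0],[0,0,0.01,0]]])

```text
time: 15.6
ee_pos: [0.5511, -0.1687, 0.0091]
tcp_rot: [-180.0, -0.1, 146.6]
wrist_force: [-0.7, 0.3, 0.3]
opening: 0.0598
grasp_force: 0.0
```

Emit:
play_rows(steps=[[[0,0,0.005,0],[0,0,0.005,0],[0,0,0.005,0],[0,0,0.004,0],[0,0,0,0]]])

```text
time: 16.02
ee_pos: [0.5516, -0.1688, -0.0088]
tcp_rot: [-180.0, -0.0, 146.6]
wrist_force: [0.3, -0.2, -0.4]
opening: 0.0597
grasp_force: 0.0
```

Run:
```python
from workcell import bot
from h import *
o=bot.get_obs();print(o["ee_pos"],o["tcp_rot"],o["wrist_force"],o["time"])
print(delta(o,[.5523,-.169,-.014]))
```

```text
[ 0.55161911 -0.16883307 -0.00876491] [-1.79997569e+02 -1.37627224e-02  1.46608609e+02] [ 0.27388614 -0.15242466 -0.35906403] 16.0167
[-0.00066163  0.00023558  0.00523493]
```

Emit:
play_rows(steps=[[[0,0,0.003,0],[0,0,0.002,0],[0,0,0,0],[0,0,0,0],[0,0,0,0]]])

```text
time: 16.43
ee_pos: [0.5518, -0.1689, -0.0132]
tcp_rot: [180.0, 0.0, 146.6]
wrist_force: [0.2, 0.5, -0.5]
opening: 0.0598
grasp_force: 0.0
```

Emit:
play_rows(steps=[[[0,0,0,0],[0,0,0,0],[0,0,0,0],[0,0,0,0],[0,0,0,0]]], gripper=0, squeeze=50)

```text
time: 16.85
ee_pos: [0.5519, -0.169, -0.0131]
tcp_rot: [180.0, 0.0, 146.6]
wrist_force: [-0.3, -0.6, 3.1]
opening: 0.0162
grasp_force: 49.5
```

Emit:
play_rows(steps=[[[0,0,0,0],[0,0,0,0],[0,0,0,0],[0,0,0,0],[0,0,0,0]]])

```text
time: 17.27
ee_pos: [0.5519, -0.1689, -0.0131]
tcp_rot: [180.0, 0.0, 146.6]
wrist_force: [-1.0, -0.4, 5.6]
opening: 0.016
grasp_force: 49.8
```

Emit:
play_rows(steps=[[[0,0,0,0],[0,0,0,0],[0,0,0,0],[0,0,0,0],[0,0,0,0]]])

```text
time: 17.68
ee_pos: [0.5518, -0.1689, -0.0131]
tcp_rot: [180.0, 0.0, 146.6]
wrist_force: [-1.6, 0.3, 5.3]
opening: 0.0163
grasp_force: 49.8
```

Gripped: opening 16 mm, 50 N. Now a gentle lift.

Emit:
play_rows(steps=[[[0,0,-0.005,0],[0,0,-0.01,0],[0,0,-0.015,0],[0,0,-0.015,0],[0,0,-0.015,0]]])

```text
time: 18.1
ee_pos: [0.5514, -0.1688, 0.0476]
tcp_rot: [-180.0, -0.0, 146.6]
wrist_force: [0.5, -0.6, -2.0]
opening: 0.0164
grasp_force: 49.1
```

Emit:
play_rows(steps=[[[0,0,-0.015,0],[0,0,-0.015,0],[0,0,-0.015,0],[0,0,-0.015,0],[0,0,-0.01,0]]])

```text
time: 18.52
ee_pos: [0.5519, -0.1689, 0.1186]
tcp_rot: [180.0, 0.1, 146.6]
wrist_force: [0.9, -0.0, -2.1]
opening: 0.0162
grasp_force: 49.1
```

Emit:
play_rows(steps=[[[0,0,0,0],[0,0,0,0],[0,0,0,0],[0,0,0,0],[0,0,0,0]]])

```text
time: 18.93
ee_pos: [0.5512, -0.1687, 0.1156]
tcp_rot: [-180.0, -0.1, 146.6]
wrist_force: [0.8, 0.3, -2.3]
opening: 0.0165
grasp_force: 49.1
```

Run:
```python
from workcell import bot
from h import *
o=bot.get_obs();print(o["ee_pos"],o["tcp_rot"],o["wrist_force"],o["torque"],o["grasp_force"],o["opening"],o["time"])
print(delta(o,[.4367,.2168,.118]))
```

```text
[ 0.55123223 -0.16870875  0.11558689] [-1.79975326e+02 -8.78026768e-02  1.46609667e+02] [ 0.75025966  0.2651153  -2.26034237] [ 0.04153425  0.00508017 -0.03663875] 49.10080969333649 0.01652324122158008 18.9333
[ 0.3077918   0.25884445 -0.0020529 ]
```

Emit:
play_rows(steps=[[[0.006,0.005,0,0],[0.012,0.01,0,0],[0.0165,0.014,0,0],[0.0165,0.014,0,0],[0.0165,0.014,0,0]]])

```text
time: 19.35
ee_pos: [0.5257, -0.0823, 0.1164]
tcp_rot: [180.0, -0.0, 146.6]
wrist_force: [0.3, 0.4, -1.8]
opening: 0.0164
grasp_force: 49.1
```

Emit:
play_rows(steps=[[[0.0165,0.014,0,0],[0.0165,0.014,0,0],[0.0165,0.014,0,0],[0.0165,0.014,0,0],[0.0165,0.014,0,0]]])

```text
time: 19.77
ee_pos: [0.4951, 0.0217, 0.1165]
tcp_rot: [180.0, -0.0, 146.6]
wrist_force: [1.0, -0.1, -1.3]
opening: 0.016
grasp_force: 49.1
```

Emit:
play_rows(steps=[[[0.0165,0.014,0,0],[0.0165,0.014,0,0],[0.0165,0.014,0,0],[0.0165,0.014,0,0],[0.0165,0.014,0,0]]])

```text
time: 20.18
ee_pos: [0.4646, 0.1253, 0.1166]
tcp_rot: [180.0, -0.0, 146.6]
wrist_force: [0.7, -0.2, -1.0]
opening: 0.0161
grasp_force: 49.1
```

Emit:
play_rows(steps=[[[0.0165,0.014,0,0],[0.0165,0.014,0,0],[0.012,0.01,0,0],[0.006,0.005,0,0],[0,0,0,0]]])

```text
time: 20.6
ee_pos: [0.4459, 0.1891, 0.1165]
tcp_rot: [180.0, -0.0, 146.7]
wrist_force: [-0.0, -0.3, -1.1]
opening: 0.0164
grasp_force: 49.1
```

```bash
cat > d.py <<'E'
from workcell import bot
from h import *
o=bot.get_obs();print(o["ee_pos"],o["tcp_rot"],o["wrist_force"],o["grasp_force"],o["opening"],o["time"])
print(delta(o,[.4367,.2168,.088]))
E
python3 d.py
```

```text
[0.44592305 0.18906331 0.1165435 ] [ 1.79993879e+02 -1.52812224e-02  1.46749615e+02] [-0.02533156 -0.34052227 -1.09516751] 49.101027846336365 0.016401373746816987 20.6
[0.02291345 0.01813567 0.02855155]
```

Emit:
play_rows(steps=[[[0.007,0.006,0,0],[0.008,0.006,0.004,0],[0.0055,0.004,0.008,0],[0.0025,0.002,0.008,0],[0,0,0.006,0]]])

```text
time: 21.02
ee_pos: [0.4372, 0.2155, 0.089]
tcp_rot: [-179.9, -0.0, 146.6]
wrist_force: [-0.5, -0.1, -2.3]
opening: 0.016
grasp_force: 49.1
```

Emit:
play_rows(steps=[[[0,0,0.003,0],[0,0,0,0],[0,0,0,0],[0,0,0,0],[0,0,0,0]]])

```text
time: 21.43
ee_pos: [0.4381, 0.2151, 0.088]
tcp_rot: [180.0, 0.0, 146.6]
wrist_force: [0.3, -0.5, -0.4]
opening: 0.0161
grasp_force: 49.1
```

```bash
python3 d.py
python3 - <<'E'
from workcell import bot
from h import *
# check lens ring: dark ring/light glass in scene and top, predicted vs seen
a=.3279
for n in("scene","top"):
    c=bot.camera(n);g=cv2.cvtColor(c["img"],cv2.COLOR_BGR2GRAY)
    p=proj(c,[.4999,.1752,.107]);print(n,p.round(1))
    for ax in((1,0,0),(0,1,0)):
        P=proj(c,[np.array([.4999,.1752,.107])+np.array(ax)*k/1e3 for k in range(-48,49,3)]).astype(np.float32)
        print(ax,cv2.remap(g,P[None,:,0],P[None,:,1],1)[0].tolist())
    u,v=p.round().astype(int);print(g[v-14:v+15,u-17:u+18])
E
```

```text
[0.43807073 0.2151277  0.08798547] [1.79968270e+02 1.88033532e-02 1.46586535e+02] [ 0.34917329 -0.48469057 -0.40868535] 49.09428834915161 0.01612168945001618 21.4333
[ 2.06506940e-03  6.41081504e-04 -1.48566245e-05]
scene [388.9 152.1]
(1, 0, 0) [131, 131, 132, 126, 110, 81, 45, 38, 63, 115, 145, 159, 160, 155, 155, 157, 164, 175, 176, 160, 140, 134, 142, 136, 101, 48, 19, 23, 53, 85, 102, 112, 108]
(0, 1, 0) [129, 126, 111, 74, 31, 17, 55, 117, 160, 168, 163, 157, 154, 152, 154, 155, 164, 179, 188, 190, 184, 167, 131, 74, 36, 44, 89, 127, 142, 139, 137, 135, 131]
[[127 131 129 ... 130 130 131]
 [126 128 128 ... 132 131 131]
 [129 128 129 ... 132 131 133]
 ...
 [129 126 115 ... 107 172 192]
 [121 110 101 ... 118 167 175]
 [105  96  87 ... 114 139 138]]
top [228.1 219.1]
(1, 0, 0) [84, 76, 33, 6, 15, 30, 22, 21, 54, 101, 136, 138, 128, 121, 116, 117, 117, 120, 118, 122, 139, 139, 143, 143, 128, 77, 27, 23, 56, 87, 97, 96, 96]
(0, 1, 0) [112, 111, 105, 96, 73, 32, 16, 53, 101, 120, 118, 121, 126, 128, 130, 124, 117, 113, 113, 115, 123, 128, 124, 103, 55, 17, 20, 49, 69, 80, 81, 81, 85]
[[112 113 114 ...  62  61  64]
 [115 114 111 ...  66  65  72]
 [112 110 111 ...  71  78  90]
 ...
 [ 32  64  56 ...  75  80  86]
 [ 12  24  28 ...  89  86  87]
 [ 17   9  40 ...  88  84  84]]
```

Both views put the lens ring within about 4 mm of the seam point horizontally and about 1 mm of the target height. I'll make a last small trim, settle and hand in.

Emit:
play_rows(steps=[[[0.002,0.0005,-0.001,0],[0,0,0,0],[0,0,0,0],[0,0,0,0],[0,0,0,0]]])

```text
time: 21.95
ee_pos: [0.4364, 0.2168, 0.0886]
tcp_rot: [180.0, 0.0, 146.6]
wrist_force: [0.3, -0.6, -2.3]
opening: 0.0164
grasp_force: 49.1
```

Emit:
play_rows(steps=[[[0,0,0,0],[0,0,0,0],[0,0,0,0],[0,0,0,0],[0,0,0,0]]])

```text
time: 22.37
ee_pos: [0.4364, 0.2167, 0.0886]
tcp_rot: [-180.0, 0.0, 146.6]
wrist_force: [-0.8, -0.3, -0.8]
opening: 0.0162
grasp_force: 49.1
```

Emit:
play_rows(steps=[[[0,0,0,0],[0,0,0,0],[0,0,0,0],[0,0,0,0],[0,0,0,0]]])

```text
time: 22.78
ee_pos: [0.4364, 0.2167, 0.0886]
tcp_rot: [-180.0, -0.0, 146.6]
wrist_force: [-0.6, -0.3, -0.3]
opening: 0.0158
grasp_force: 49.1
```

```bash
python3 d.py; python3 -c "
from workcell import bot
print(bot.job_done())"
```

```text
[0.4363767  0.21673248 0.08857233] [-1.79998597e+02 -1.31640376e-03  1.46606928e+02] [-0.62309663 -0.31411302 -0.28298127] 49.09451723098755 0.01575321803007495 22.7833
[-0.00023278  0.00023432  0.00057232]
the job is handed in; nothing more can be done
None
```

I handed the job in at about 23 s with the loose module pushed flush and the loupe held level and still over the seam, its lens at about 107–108 mm against a pointer height I estimated at 107 mm (give or take 2 mm); the hand-in call returned no verdict.

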